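# Close the bench shear and lock its lever

### The arm

A 7-joint arm with a two-finger parallel gripper is mounted at the origin on the work surface; the furniture and walls round the work are solid. World frame = base frame: x ahead of the robot, y to its left, z up, the work surface at z = 0. Lengths are in m, angles in rad, forces in N, time in s.
With the tool pointing down it reaches from about 0.4 to 0.9 m from the base axis. Payload 5.5 kg.
Tool frame: the origin (TCP) lies midway between the tips of the shut fingers; the grasp point (between the pads) lies 19 mm behind it (hold_point_z is the distance from the TCP to the grasp point, in m); z points along the fingers, y is the line along which they close (so a half turn about z gives the same grasp; the last joint's range is limited). The gripper opens to 92 mm and grips with 3 to 60 N. Pads are 19 mm wide; open, the fingers measure 130 mm over their backs; the gripper's body (75 mm by 190 mm) begins 47 mm behind the grasp point.
Start: joints at [-0.892, 0.501, -0.427, 1.55, 0.221, 1.138, -0.21], TCP at [0.263, 0.595, 0.227] pointing down, gripper open.
Joint ranges: [-2.88, 2.88], [-0.31, 2.03], [-1.54, 1.56], [0.2, 2.42], [-1.41, 4.55], [0.19, 2.02], [-2.57, 2.57]. Speed limits (rad/s): [2.57, 2.57, 3.14, 3.14, 3.14, 3.14, 3.14].

### API

Orientations are given as a unit quaternion [w, x, y, z].
In Python, from workcell import sense, get_image, calibration, hand_in, hold_point_z gives the robot as it stands.
- The arm moves only by the shell command python3 -m jog 'ROWS' [FORCE]. ROWS is JSON, a list that holds one entry, the list of rows, each a list of 7 numbers: the shift along the tool's x, y, z in m, then the turn, a rotation vector about the tool's x, y, z in rad, then the finger opening in m, from 0 to 0.0918. In form: [[[x, y, z, wx, wy, wz, grip], ...]]. A call has 1 to 10 rows; each row is the pose to reach, as a shift and turn from the pose commanded when the call began, along the tool's axes at that moment; what a row does not reach only later rows make up. A row lasts 1/12 s, in which the tool goes at most 41.7 mm and 7.16 degrees, less where a joint would pass 70% of its speed; a pose out of reach is approached as far as the arm can. A call with a gripper value outside its range is refused whole. The fingers move at their own pace and stop on an object; FORCE is the grip in N (left out, the last holds). Time passes only in rows, so rows that repeat a pose let the fingers close. It gives the time, the measured TCP pose, the force, the opening and the grip force at its end, in the units of the state.
- sense(): the state, without advancing time (a new reading comes with each control period).
- get_image(name): name is "scene" or "top" or "wrist"; returns the picture (384x512x3 uint8, red, green, blue); there is no depth.
- calibration(name): a dict with "camera_matrix" (3x3 intrinsics, pixels), "D" ([k1, k2, p1, p2, k3] as OpenCV has them; the pictures are not rectified), "camera_from_world" (4x4, takes a point from world to camera coordinates). Camera axes: x right, y up, looking along -z (the intrinsics and any distortion apply to the point x, -y, -z); pixel columns grow to the right and rows downward; lengths in m; the calibration is good to about 2 mm. A picture is of the moment at which its call begins: read the wrist's pose just before it. calibration takes no time and is no camera call; for the wrist camera it gives the pose at the moment of the call.
- hand_in(): hands the job in; it is judged then, once.
The state is a dict: "clock": time; "qpos": joint angles; "qd": joint speeds; "tau": joint torques, N m; "tcp_pos": TCP position; "orientation": TCP orientation; "contact_force": force on the tool from outside, world axes, zero at the start; "moment": the same for the moment, N m; "finger_gap": finger opening in m; "grip_force": force on a finger pad.
Only numpy, scipy, OpenCV 4.12 (cv2) and the standard library are available. Lean on these libraries where they do the work, as an engineer would, in place of code of your own. Each camera call takes 0.05 s, during which the arm holds its last target. There are 200 camera calls.

### The job

Make the hand-lever bench shear safe: press down the tail pad of its ratchet pawl until the pawl snaps over and stays clear of the teeth, push the lever all the way down onto its stop, then press the pawl's nose pad down so that the pawl snaps back and drops into the lock notch. Only press and push with the fingertips, never lift the lever or force it hard against anything, leave the tools and boxes round about where they are, and finish with the fingers clear.

Things in the scene. Friction and masses are not known exactly. Their poses are not given: they have to be found in the camera images.
- shear: dark green cast hand-lever bench shear, bolted to the bench. Origin: on the bench under the lever's pivot. Its y axis points along the lever towards the grip, its -x side (towards the robot) is the open side with lever, toothed sector and pawl, z is up. Base flange 104 x 222 x 11 mm; only the raised lever (up to 310 mm) and the thrown pawl (up to 200 mm) stand higher than 180 mm
- lever_pivot (a point): centre of the lever's pivot, 105 mm above the bench. The lever swings about it in the shear's upright y-z plane (the plane through this point, which also holds the other points of the shear)
- lever_grip (a point): where to push: top of the lever's round black grip, 190 mm from the pivot along the lever and 14 mm off its centre line. Turns with the lever: y axis along it away from the pivot, z axis square to it (push along -z). The grip is 28 mm thick, 142 to 240 mm from the pivot. The stiff pivot keeps the lever where it is left; with the pawl clear, pushing it down takes about 6 N here
- shear_lever (a joint): angle of the lever above level, rad. 0: down on its stop bolt, blades shut, top of the grip 119 mm above the bench. Starts between 0.5 and 0.95. With the pawl engaged it can be raised, but not lowered by more than a tooth (0.12 rad)
- pawl_pin (a point): centre of the pin on which the pawl rocks, 148 mm above the bench, 58 mm from the pivot on the side away from the grip
- pawl_tail (a point): middle of the top of the pawl's tail pad, a ribbed steel plate 36 (x) x 30 (y) x 5 mm, 49 mm from the pin on the side away from the lever. Engaged, it is about level, about 164 mm above the bench. Pressed, it goes down about 21 mm in all, in an arc about the pin; it resists with about 6 N at first, snaps over by itself half-way, then meets a stop
- pawl_nose (a point): middle of the top of the pawl's nose pad, a ribbed steel plate 36 (x) x 26 (y) x 5 mm, 36 mm from the pin towards the lever. Engaged, it is about level, about 177 mm above the bench; thrown clear it is about 12 mm higher, 15 mm closer to the pin and tilted by 0.44 rad. Pressed then, it resists with about 13 N at first and snaps over half-way
- pawl (a joint): angle of the pawl, rad. -0.03 to 0.13: nose down among the teeth of the sector, or, with the lever at 0, in the lock notch. 0.44: tail down, nose clear of the teeth. A toggle spring holds it at either end (dead point at 0.22)
- pliers: combination pliers with blue handles, 62 x 184 x 14 mm, lying in front of the shear; a bystander to be left alone. Origin: centre of its underside
- adjustable_wrench: adjustable wrench, 40 x 182 x 11 mm, lying behind the shear; a bystander to be left alone. Origin: centre of its underside
- electrical_tape: roll of black tape, 68 mm across, 19 mm high, lying beyond the pawl end of the shear; a bystander to be left alone. Origin: centre of its underside
- solder_spool: spool of solder, 52 mm across, 44 mm high, standing beyond the pawl end of the shear; a bystander to be left alone. Origin: centre of its underside
- box_nails_a: carton of nails, 61 x 88 x 56 mm high, standing on the bench under the lever's grip; a bystander to be left alone. Origin: centre of its underside
- tape_measure: pocket tape measure, 68 x 84 x 37 mm, lying behind the lever; a bystander to be left alone. Origin: centre of its underside
- offcut_0: softwood offcut, 45 x 150 x 34 mm, lying in front of the lever's grip; a bystander to be left alone. Origin: centre of its underside

How it is judged:
On the way, in this order (a step that is already met when the one before it is completed fails the run):
1. the pawl has snapped clear of the teeth while the lever is still up (value of joint pawl above 0.36 rad and value of joint shear_lever above 0.35 rad), for 0.2 s.
2. the lever is fully down on its stop, with the pawl still clear (value of joint shear_lever below 0.04 rad and value of joint pawl above 0.36 rad), for 0.2 s.
3. the pawl has dropped into the lock notch with the lever down (value of joint shear_lever below 0.04 rad and value of joint pawl below 0.08 rad), for 0.2 s.
At the end, for the whole second after the job is handed in: The lever is within 0.04 rad of its stop, the pawl is in the lock notch (within 0.08 rad of home), both at rest, and the fingers are clear (all of step 3 and velocity of joint shear_lever below 0.05 rad/s and velocity of joint pawl below 0.1 rad/s); the robot touches nothing.
It fails at once if the lever is lifted instead of pushed down (over 1.05 rad, or its grip taken up by over 30 mm with the pawl engaged) (value of joint shear_lever above 1.05 rad or (distance of lever_grip from where it was at the start of the episode above 0.03 m and value of joint pawl below 0.15 rad and value of joint shear_lever above 0.5 rad)).
It fails at once if the shear is forced (fingers press harder than 80 N) (contact force between the fingers and shear above 80 N).
It fails at once if a tool or box standing round the shear is pushed away or picked up (distance of any of pliers, adjustable_wrench, electrical_tape, solder_spool, box_nails_a, tape_measure, offcut_0 from where it was at the start of the episode above 0.025 m).
It also fails if it takes over 48 s, if anything falls off the work surface, if the arm or the gripper's body presses on something with over 40 N, if the wrist force passes 120 N, or if a joint passes its speed limit or range.

## Working session

There is one attempt and no reset: what is moved stays moved. The work goes in short steps, Python scripts to look and compute and a shell command to move; the robot and the scene stay as the last step left them, time stands still between calls to the robot, and variables do not carry over. Pictures are saved under pics/ and viewed, at most 12 in all, crops included, and the job is handed in when it is done.

```bash
mkdir -p pics; cat > h.py <<'E'
import numpy as np, cv2
from workcell import *
def snap(n,f):
    im=get_image(n); cv2.imwrite('pics/'+f,im[:,:,::-1]); return im
def ray(c,uv):
    K=np.array(c["camera_matrix"]);D=np.array(c["D"]);T=np.array(c["camera_from_world"])
    p=cv2.undistortPoints(np.array([[uv]],float),K,D)[0,0]
    R=T[:3,:3]; return -R.T@T[:3,3], R.T@np.array([p[0],-p[1],-1])
def onz(c,uv,z):
    o,d=ray(c,uv); return o+d*(z-o[2])/d[2]
def proj(c,P):
    K=np.array(c["camera_matrix"]);D=np.array(c["D"]);T=np.array(c["camera_from_world"])
    P=np.atleast_2d(P); q=P@T[:3,:3].T+T[:3,3]; q=q*[1,-1,-1]
    return cv2.projectPoints(q,np.zeros(3),np.zeros(3),K,D)[0][:,0]
E
python3 - <<'E'
from h import *
a=snap('scene','s1.png');b=snap('top','t1.png')
for n in('scene','top'):
    T=np.array(calibration(n)['camera_from_world']); print(n,-T[:3,:3].T@T[:3,3])
s=sense();print(s['tcp_pos'],s['orientation'],s['clock'])
E
```

```text
scene [1.04997912 0.68579515 0.82036767]
top [0.17918305 0.02158923 1.00860463]
[0.26234225 0.59403968 0.22578747] [-2.05690655e-04  2.06387510e-01  9.78469956e-01 -8.35513122e-04] 0.1
```

View pics/s1.png

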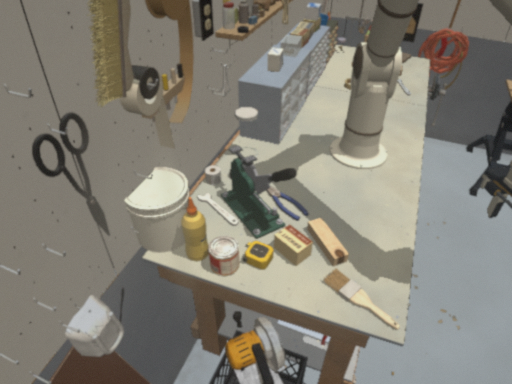

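View pics/t1.png

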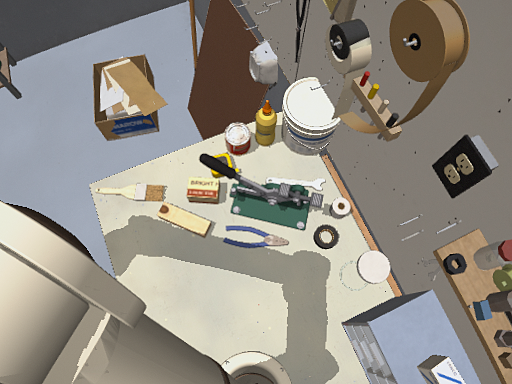

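The scene view shows the shear at about (245,195), raised black grip at (285,175). In the top view the flange spans about (232-312,183-223), the grip is at (215,163), and the pawl end is on the right near (300,195). I'll enlarge both.

```bash
python3 - <<'E'
from h import *
t=cv2.imread('pics/t1.png');s=cv2.imread('pics/s1.png')
a=cv2.resize(t[140:240,190:350],None,fx=5,fy=5,interpolation=cv2.INTER_CUBIC)
cv2.imwrite('pics/t1c.png',a)
b=cv2.resize(s[140:260,190:350],None,fx=5,fy=5,interpolation=cv2.INTER_CUBIC);cv2.imwrite('pics/s1c.png',b)
c=calibration('top')
for uv in [(232,216),(235,182),(312,183),(308,226),(270,203)]: print(uv,onz(c,uv,0.011))
E
```

```text
(232, 216) [0.46230955 0.11014961 0.011     ]
(235, 182) [0.56806209 0.11557244 0.011     ]
(312, 183) [ 0.59218529 -0.11369864  0.011     ]
(308, 226) [ 0.45821811 -0.11034823  0.011     ]
(270, 203) [0.51462742 0.00510409 0.011     ]
```

View pics/t1c.png

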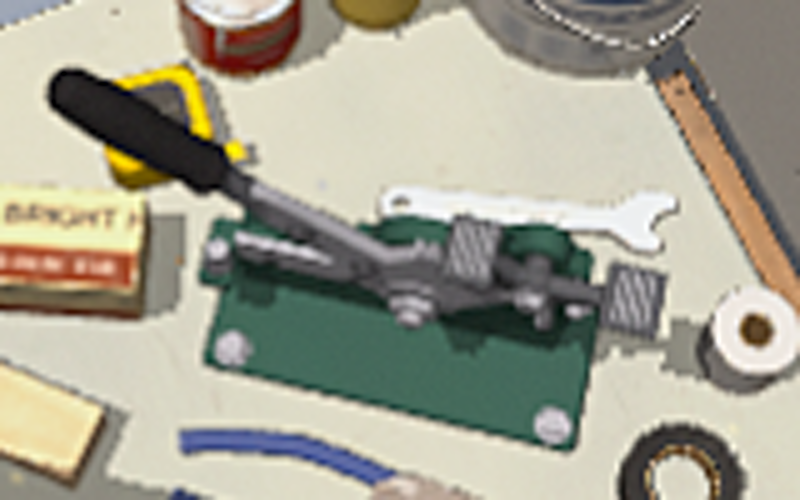

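View pics/s1c.png

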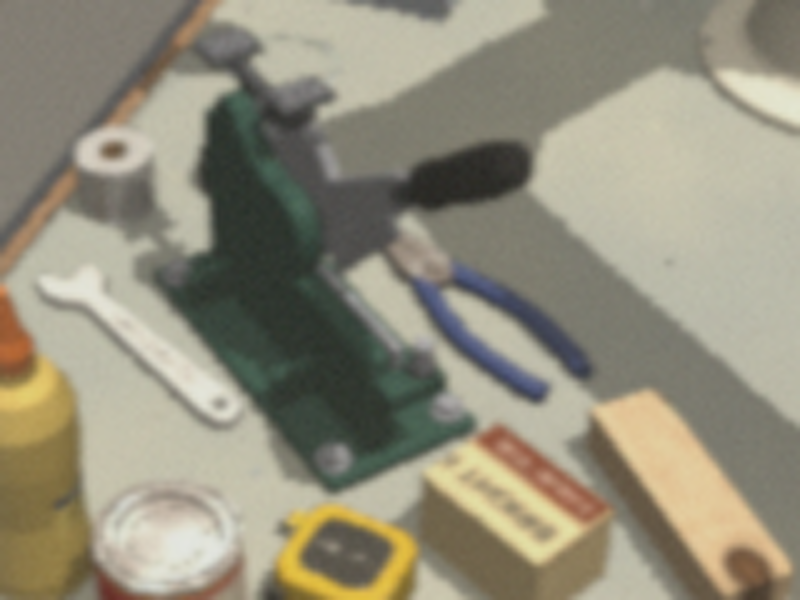

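Top crop: nose pad centre (472,250) gives full-image (284.0,189.6), tail pad (636,300) gives (316.8,199.6), grip end at about (68,95) to its inner end (225,170). Scene crop: tail (226,44), nose (302,97).

```bash
python3 - <<'E'
from h import *
c=calibration('top');s=calibration('scene')
f=lambda u,o:((u[0]+.5)/5-.5+190,(u[1]+.5)/5-.5+140)
tail=onz(c,f((636,300),0),.164);nose=onz(c,f((472,250),0),.177)
print(tail,nose,np.linalg.norm((tail-nose)[:2]))
print(onz(s,f((226,44),0),.164),onz(s,f((302,97),0),.177))
# tail triangulated
def tri(u,v):
    o,d=ray(c,u);p,e=ray(s,v)
    A=np.c_[d,-e];x=np.linalg.lstsq(A,p-o,rcond=None)[0];return (o+d*x[0]+p+e*x[1])/2,np.linalg.norm(o+d*x[0]-p-e*x[1])
print(tri(f((636,300),0),f((226,44),0)),tri(f((472,250),0),f((302,97),0)))
# axes: flange corners (crop)
for u in [(205,362),(573,450),(590,250)]: print('fl',onz(c,f(u,0),.011))
y=(nose-tail);y[2]=0;y/=np.linalg.norm(y);print('y',y,np.degrees(np.arctan2(-y[0],y[1])))
pin=tail+49*.001*y; piv=pin+.058*y;piv[2]=.105;print('piv',piv)
n=np.array([y[1],-y[0],0])
for u in [(68,95),(215,170),(140,130)]:
    o,d=ray(c,f(u,0));P=o+d*(n@(piv-o))/(n@d);r=P-piv;print(u,P,'along',r@y,'z',r[2],'ang',np.arctan2(r[2],r@y),np.hypot(r[2],r@y))
for u in [(515,160)]:
    o,d=ray(s,f(u,0));P=o+d*(n@(piv-o))/(n@d);r=P-piv;print('sc',P,'ang',np.arctan2(r[2],r@y),np.hypot(r[2],r@y))
st=sense();from scipy.spatial.transform import Rotation as R
q=st['orientation'];print(R.from_quat([q[1],q[2],q[3],q[0]]).as_matrix().round(3))
E
```

```text
[ 0.48577278 -0.10759454  0.164     ] [ 0.49762913 -0.02308523  0.177     ] 0.08533695751911959
[ 0.48792036 -0.10468566  0.164     ] [ 0.49685569 -0.0190332   0.177     ]
(array([ 0.48625404, -0.10762568,  0.16190824]), np.float64(0.0007549447247497641)) (array([ 0.49672747, -0.02183369,  0.17608536]), np.float64(0.00346210952647977))
fl [0.47378913 0.11581397 0.011     ]
fl [ 0.44635773 -0.10020637  0.011     ]
fl [ 0.56952028 -0.10187659  0.011     ]
y [0.13893567 0.99030141 0.        ] -7.9862630210916095
piv [ 0.5006389  -0.00163228  0.105     ]
(68, 95) [0.52543583 0.17511452 0.24779853] along 0.17847779144804685 z 0.14279852559112483 ang 0.6747966016292953 0.2285732726089637
(215, 170) [0.51582319 0.10659784 0.19944153] along 0.10929008444887836 z 0.09444153405203624 ang 0.712643906774147 0.14444211959447592
(140, 130) [0.52080356 0.14209676 0.22673176] along 0.14513666845193812 z 0.12173176152332986 ang 0.6979199445911332 0.1894288106199811
sc [0.52629586 0.18124463 0.26671029] ang 0.7192158343312494 0.24546377162090405
[[-0.915  0.404 -0.001]
 [ 0.404  0.915 -0.002]
 [ 0.    -0.002 -1.   ]]
```

Lever is about 0.70 rad up, the pivot is near (0.501,-0.002), and the shear y axis is (0.139,0.990). I'll press with shut fingers and tool y along the shear x.

```bash
cat >> h.py <<'E'
from scipy.spatial.transform import Rotation as Ro
Y=np.array([.139,.9903,0]);PIV=np.array([.5006,-.0016,.105]);RT=np.c_[-Y,np.array([.9903,-.139,0]),[0,0,-1]]
RT=np.c_[np.cross(RT[:,1],RT[:,2]),RT[:,1],RT[:,2]]
def go(P,Rt=RT):
    s=sense();q=s['orientation'];R=Ro.from_quat([q[1],q[2],q[3],q[0]]).as_matrix()
    print('shift',(R.T@(np.array(P)-s['tcp_pos'])).round(4),'turn',Ro.from_matrix(R.T@Rt).as_rotvec().round(3),'F',np.round(s['contact_force'],1),'tcp',np.round(s['tcp_pos'],4),s['clock'])
E
python3 - <<'E'
from h import *
go([.40,.22,.29]);go([.486,-.108,.20])
E
```

```text
shift [-0.277  -0.2867 -0.0637] turn [-2.000e-03  1.000e-03  1.294e+00] F [ 0.8 -0.6 -0.2] tcp [0.2623 0.594  0.2258] 0.1
shift [-0.4882 -0.5519  0.0267] turn [-2.000e-03  1.000e-03  1.294e+00] F [ 0.8 -0.6 -0.2] tcp [0.2623 0.594  0.2258] 0.1
```

```bash
python3 -m jog '[[[-0.277,-0.287,-0.064,0,0,1.294,0],[-0.277,-0.287,-0.064,0,0,1.294,0],[-0.277,-0.287,-0.064,0,0,1.294,0],[-0.277,-0.287,-0.064,0,0,1.294,0],[-0.277,-0.287,-0.064,0,0,1.294,0],[-0.277,-0.287,-0.064,0,0,1.294,0],[-0.277,-0.287,-0.064,0,0,1.294,0],[-0.277,-0.287,-0.064,0,0,1.294,0],[-0.277,-0.287,-0.064,0,0,1.294,0],[-0.277,-0.287,-0.064,0,0,1.294,0]]]' 20; python3 -c "
from h import *
go([.486,-.108,.22]);print(sense()['qpos'])"
```

```text
clock: 0.93
tcp_pos: [0.401, 0.2161, 0.2912]
orientation: [0.001, 0.743, 0.669, -0.0]
contact_force: [0.9, -0.5, -0.2]
finger_gap: 0.0299
grip_force: 0.0
shift [-0.3134  0.1183  0.0715] turn [0.001 0.001 0.035] F [ 0.9 -0.5 -0.2] tcp [0.401  0.2161 0.2912] 0.9333
[-0.46740261  0.05595274 -0.09014067  1.94557173  0.00665468  1.14024224
 -0.66470111]
```

```bash
python3 -m jog '[[[-0.313,0.118,0.0,0,0,0.035,0],[-0.313,0.118,0.0,0,0,0.035,0],[-0.313,0.118,0.0,0,0,0.035,0],[-0.313,0.118,0.0,0,0,0.035,0],[-0.313,0.118,0.0,0,0,0.035,0],[-0.313,0.118,0.0,0,0,0.035,0],[-0.313,0.118,0.0,0,0,0.035,0],[-0.313,0.118,0.07,0,0,0.035,0],[-0.313,0.118,0.07,0,0,0.035,0],[-0.313,0.118,0.07,0,0,0.035,0]]]'; python3 -c "
from h import *
snap('scene','s2.png')
w=snap('wrist','w2.png')
s=cv2.imread('pics/s2.png')[120:240,190:310];cv2.imwrite('pics/c2.png',np.hstack([cv2.resize(s,(400,400)),cv2.resize(w[:,:,::-1],(400,400))]))
go([.486,-.108,.165])"
```

```text
clock: 1.77
tcp_pos: [0.4837, -0.107, 0.2146]
orientation: [-0.003, 0.754, 0.657, -0.004]
contact_force: [-1.6, 0.6, -0.3]
finger_gap: 0.0007
grip_force: 0.0
shift [-0.005   0.0007  0.0541] turn [-0.005  0.     0.007] F [ 0.1 -0.  -0.1] tcp [ 0.4862 -0.1029  0.2191] 1.8667
```

View pics/c2.png

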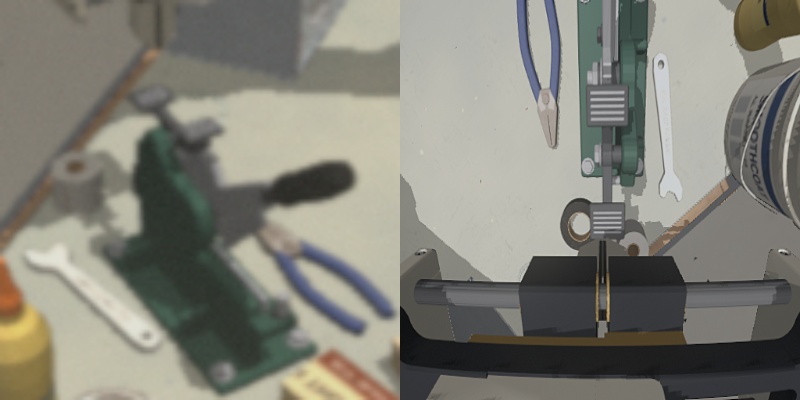

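The wrist half shows the tail pad at (607,221) just ahead of the shut fingers and the nose pad at (608,105), both in line with them. I'll cast those pixels.

```bash
python3 -c "
from h import *
c=calibration('wrist')
for (u,v),z in (((607,221),.164),((608,105),.177)): print(onz(c,((u-400)*1.28,v*.96),z))
print(proj(c,sense()['tcp_pos']))
go([.486,-.108,.168])"
```

```text
[ 0.49095434 -0.10382883  0.164     ]
[ 0.5021151  -0.01999218  0.177     ]
[[258.45986201 243.96964423]]
shift [-0.005   0.0007  0.0511] turn [-0.005  0.     0.007] F [ 0.1 -0.  -0.1] tcp [ 0.4862 -0.1029  0.2191] 1.8667
```

```bash
python3 -m jog '[[[-0.004,0.003,0.03,0,0,0.007,0],[-0.004,0.003,0.045,0,0,0.007,0],[-0.004,0.003,0.052,0,0,0.007,0],[-0.004,0.003,0.057,0,0,0.007,0],[-0.004,0.003,0.061,0,0,0.007,0],[-0.004,0.003,0.065,0,0,0.007,0],[-0.004,0.003,0.069,0,0,0.007,0],[-0.004,0.003,0.069,0,0,0.007,0]]]'; python3 -c "
from h import *
go([.489,-.107,.142])"
```

```text
clock: 2.53
tcp_pos: [0.4906, -0.1065, 0.1519]
orientation: [0.0, 0.754, 0.657, 0.0]
contact_force: [0.6, 0.6, -0.6]
finger_gap: 0.0007
grip_force: 0.0
shift [-0.0007 -0.0016  0.0099] turn [ 0.001 -0.     0.003] F [ 0.6  0.6 -0.6] tcp [ 0.4906 -0.1065  0.1519] 2.5333
```

```bash
python3 -m jog '[[[0,0,0.003,0,0,0,0],[0,0,0.006,0,0,0,0],[0,0,0.008,0,0,0,0]]]'; python3 -c "
from h import *
go([.489,-.107,.142])
w=snap('wrist','w3.png');s=snap('scene','s3.png')[120:240,190:310,::-1];cv2.imwrite('pics/c3.png',np.hstack([cv2.resize(s,(400,400)),cv2.resize(w[:,:,::-1],(400,400))]))"
```

```text
clock: 2.78
tcp_pos: [0.4915, -0.1063, 0.1457]
orientation: [0.0, 0.754, 0.657, 0.001]
contact_force: [-9.3, 3.6, 33.6]
finger_gap: 0.0003
grip_force: 14.7
shift [-0.001  -0.0024  0.0037] turn [ 0.002 -0.001  0.003] F [-9.3  3.6 33.6] tcp [ 0.4915 -0.1063  0.1457] 2.7833
```

View pics/c3.png

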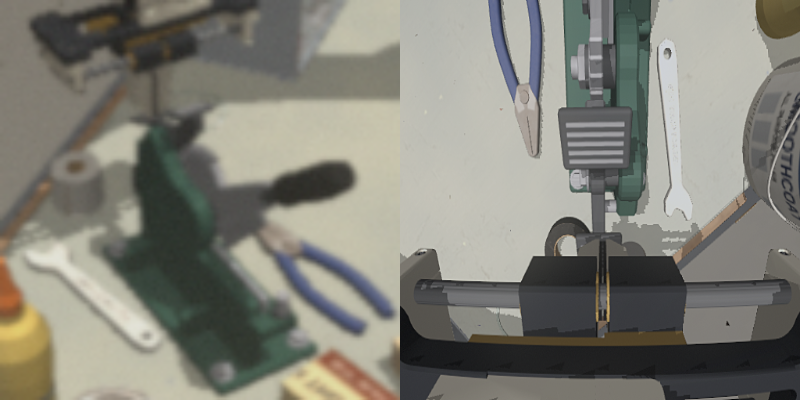

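The nose pad is now tilted up at (595,137) and the press reads 34 N against the stop, so the pawl has been thrown. Next is up and over the grip.

```bash
python3 -m jog '[[[0,0,-0.04,0,0,0,0],[0,0,-0.08,0,0,0,0],[0,0,-0.12,0,0,0,0],[0.03,0,-0.15,0,0,0,0],[0.07,0,-0.15,0,0,0,0],[0.11,0,-0.15,0,0,0,0],[0.15,0,-0.15,0,0,0,0],[0.19,0,-0.15,0,0,0,0],[0.24,0,-0.15,0,0,0,0],[0.24,0,-0.15,0,0,0,0]]]'; python3 - <<'E'
from h import *
c=calibration('top')
go([.5224,.135,.25])
w=snap('wrist','w4.png');t=snap('top','t4.png')[140:240,190:310,::-1];cv2.imwrite('pics/c4.png',np.hstack([cv2.resize(t,(400,400)),cv2.resize(w[:,:,::-1],(400,400))]))
go([.5224,.135,.25])
E
```

```text
clock: 3.72
tcp_pos: [0.5225, 0.1402, 0.2936]
orientation: [-0.002, 0.751, 0.661, 0.002]
contact_force: [0.0, 0.0, 0.4]
finger_gap: 0.0002
grip_force: 0.0
shift [-0.0053  0.0006  0.0435] turn [-0.    -0.005  0.012] F [0.  0.  0.4] tcp [0.5225 0.1402 0.2936] 3.7167
shift [ 0.0001 -0.0002  0.0433] turn [-0.001 -0.001  0.009] F [-0.1 -0.9  0.7] tcp [0.5226 0.1348 0.2933] 3.8167
```

View pics/c4.png

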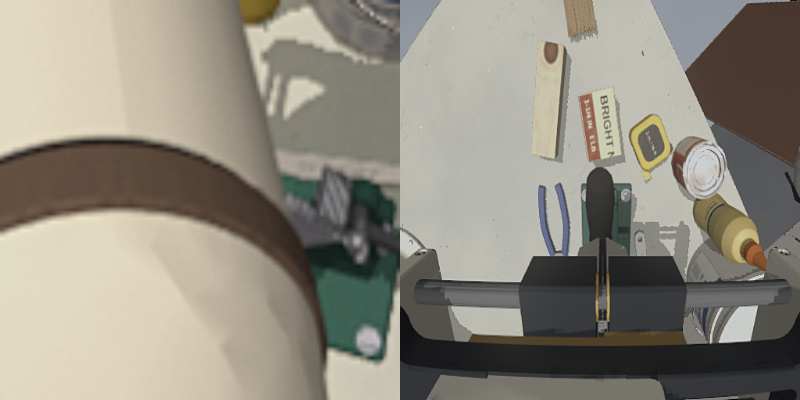

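The shut fingers line up sideways with the grip (599 against 603). Now I'll push along the arc.

```bash
python3 -m jog '[[[0,0,0.03,0,0,0.009,0],[0,0,0.047,0,0,0.009,0],[-0.0126,0,0.063,0,0,0.009,0],[-0.0237,0,0.08,0,0,0.009,0],[-0.0315,0,0.094,0,0,0.009,0],[-0.0374,0,0.1065,0,0,0.009,0],[-0.043,0,0.1215,0,0,0.009,0],[-0.047,0,0.135,0,0,0.009,0],[-0.0514,0,0.1545,0,0,0.009,0],[-0.0514,0,0.1545,0,0,0.009,0]]]'; python3 -c "
from h import *
go([.5035+.139*.19,.188,.119])"
```

```text
clock: 4.65
tcp_pos: [0.5224, 0.0782, 0.1406]
orientation: [0.004, 0.758, 0.652, 0.005]
contact_force: [10.3, 0.1, 2.3]
finger_gap: 0.0004
grip_force: 3.9
shift [ 0.1097 -0.0092  0.0218] turn [ 0.013 -0.003 -0.01 ] F [10.3  0.1  2.3] tcp [0.5224 0.0782 0.1406] 4.65
```

The sign was wrong: tool x points to +Y, so the fingers went towards the pivot. I need to look before moving on.

```bash
python3 - <<'E'
from h import *
w=snap('wrist','w5.png');s=snap('scene','s5.png')[120:240,190:310,::-1];cv2.imwrite('pics/c5.png',np.hstack([cv2.resize(s,(400,400)),cv2.resize(w[:,:,::-1],(400,400))]))
st=sense();print(st['contact_force'],st['moment'],st['tcp_pos'])
E
```

```text
[ 8.9244787  -1.29399283  1.91462056] [-0.28453113 -1.86592895 -0.14495889] [0.52168942 0.07779957 0.14128792]
```

View pics/c5.png

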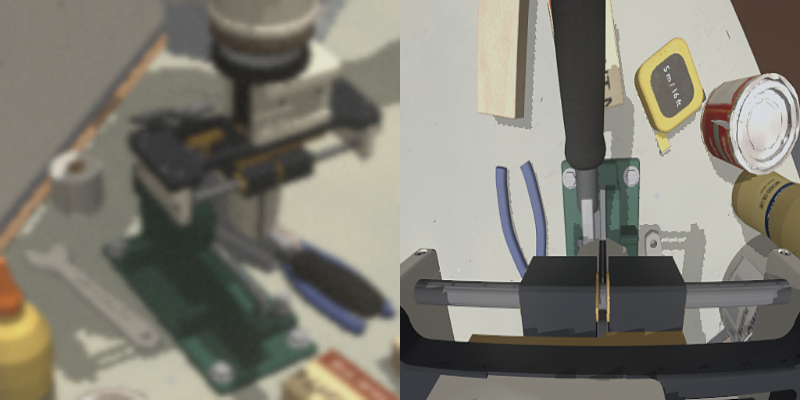

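The lever went part of the way down, with the fingers now resting on its arm near the pivot at (603,240) and the grip at (580,80). I'll lift straight up and go back out over the grip.

```bash
python3 -m jog '[[[0,0,-0.015,0,0,0,0],[0,0,-0.04,0,0,0,0],[0,0,-0.08,0,0,0,0],[0.03,0,-0.09,0,0,0,0],[0.065,0,-0.09,0,0,0,0],[0.1,-0.004,-0.09,0,0,0,0],[0.1,-0.004,-0.09,0,0,0,0],[0.1,-0.004,-0.09,0,0,0,0]]]'; python3 - <<'E'
from h import *
w=snap('wrist','w6.png');s=snap('scene','s6.png')[120:240,190:310,::-1];cv2.imwrite('pics/c6.png',np.hstack([cv2.resize(s,(400,400)),cv2.resize(w[:,:,::-1],(400,400))]))
go([.5035+.139*.185,.185,.22])
E
```

```text
clock: 5.42
tcp_pos: [0.5263, 0.1806, 0.2291]
orientation: [-0.0, 0.756, 0.655, 0.0]
contact_force: [1.3, 0.1, -0.3]
finger_gap: 0.0003
grip_force: 0.0
shift [0.008  0.0014 0.0089] turn [-0.     0.001 -0.008] F [ 0.1 -0.5  0.7] tcp [0.5266 0.1773 0.2289] 5.5167
```

View pics/c6.png

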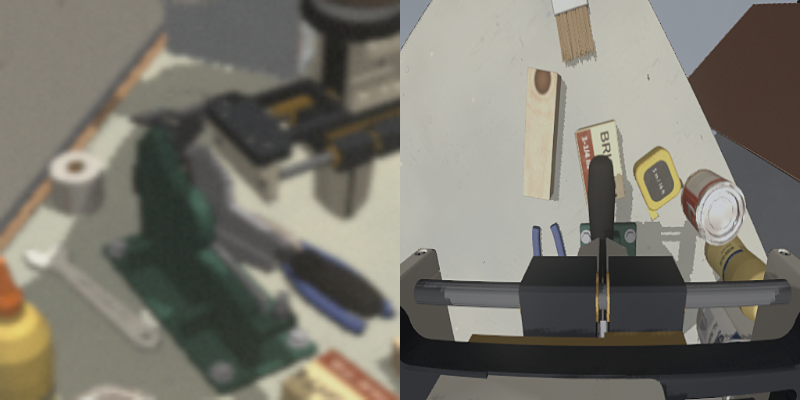

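The lever is lower (tip at (600,155) in the wrist half) and in line with the fingers. Pushing straight down at about 188 mm from the pivot.

```bash
python3 -m jog '[[[0.009,0.001,0.03,0,0,0,0],[0.009,0.001,0.045,0,0,0,0],[0.009,0.001,0.055,0,0,0,0],[0.009,0.001,0.065,0,0,0,0],[0.009,0.001,0.075,0,0,0,0],[0.009,0.001,0.085,0,0,0,0],[0.009,0.001,0.095,0,0,0,0],[0.009,0.001,0.103,0,0,0,0],[0.009,0.001,0.106,0,0,0,0],[0.009,0.001,0.106,0,0,0,0]]]'; python3 -c "
from h import *
go([.5035+.139*.19,.188,.119])"
```

```text
clock: 6.35
tcp_pos: [0.5286, 0.1872, 0.1224]
orientation: [0.0, 0.757, 0.653, -0.001]
contact_force: [0.3, -0.1, -0.2]
finger_gap: 0.0006
grip_force: 0.1
shift [0.001  0.0012 0.0034] turn [-0.001  0.001 -0.007] F [ 0.3 -0.1 -0.2] tcp [0.5286 0.1872 0.1224] 6.35
```

```bash
python3 -m jog '[[[0,0,0.002,0,0,0,0],[0,0,0.004,0,0,0,0],[0,0,0.006,0,0,0,0],[0,0,0.007,0,0,0,0],[0,0,0.007,0,0,0,0]]]'; python3 -c "
from h import *
s=sense();print(s['contact_force'],s['tcp_pos'])"
```

```text
clock: 6.77
tcp_pos: [0.5288, 0.1875, 0.1188]
orientation: [0.0, 0.757, 0.653, -0.0]
contact_force: [-7.7, -3.2, 22.8]
finger_gap: 0.0001
grip_force: 11.6
[-7.68885123 -3.20342421 22.79880787] [0.52875649 0.18746806 0.11880487]
```

The lever is on its stop (23 N at z = 0.119, the height given for angle 0). Next the nose pad.

```bash
python3 -m jog '[[[0,0,-0.02,0,0,0,0],[0,0,-0.06,0,0,0,0],[0,0,-0.1,0,0,0,0],[-0.03,0,-0.115,0,0,0,0],[-0.07,0,-0.115,0,0,0,0],[-0.11,0,-0.115,0,0,0,0],[-0.15,0,-0.115,0,0,0,0],[-0.19,0,-0.115,0,0,0,0],[-0.217,0,-0.115,0,0,0,0],[-0.217,0,-0.115,0,0,0,0]]]'; python3 - <<'E'
from h import *
go([.4996,-.0277,.195])
w=snap('wrist','w7.png');s=snap('scene','s7.png')[120:240,190:310,::-1];cv2.imwrite('pics/c7.png',np.hstack([cv2.resize(s,(400,400)),cv2.resize(w[:,:,::-1],(400,400))]))
go([.4996,-.0277,.195]);c=calibration('wrist');print(proj(c,sense()['tcp_pos']),proj(c,[.4984,-.0366,.189]))
E
```

```text
clock: 7.6
tcp_pos: [0.4951, -0.0345, 0.2309]
orientation: [0.001, 0.76, 0.65, -0.002]
contact_force: [1.2, -0.7, 0.4]
finger_gap: 0.0005
grip_force: 0.0
shift [0.0075 0.0034 0.0359] turn [-0.002  0.004 -0.017] F [ 1.2 -0.7  0.4] tcp [ 0.4951 -0.0345  0.2309] 7.6
shift [0.0008 0.0032 0.0358] turn [-0.001  0.    -0.01 ] F [ 0.1  0.9 -0. ] tcp [ 0.4964 -0.0281  0.2308] 7.7
[[258.44847234 243.98625471]] [[262.91552706 228.08738917]]
```

View pics/c7.png

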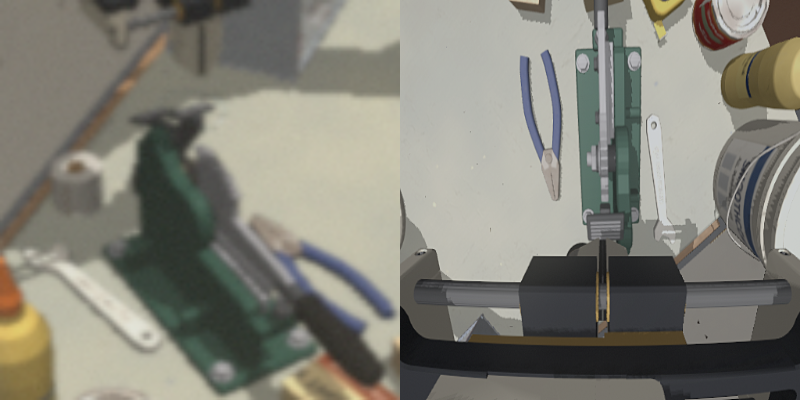

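The lever is down and the nose pad is at (605,228) in the wrist half, still tilted up and just under the tips, as predicted. Pressing it now.

```bash
python3 -m jog '[[[0,0.003,0.02,0,0,0,0],[0,0.003,0.03,0,0,0,0],[0,0.003,0.036,0,0,0,0],[0,0.003,0.04,0,0,0,0],[0,0.003,0.044,0,0,0,0],[0,0.003,0.048,0,0,0,0],[0,0.003,0.051,0,0,0,0],[0,0.003,0.053,0,0,0,0],[0,0.003,0.053,0,0,0,0]]]'; python3 -c "
from h import *
s=sense();print(s['contact_force'],s['tcp_pos'])"
```

```text
clock: 8.45
tcp_pos: [0.4994, -0.0269, 0.1773]
orientation: [-0.001, 0.757, 0.654, -0.001]
contact_force: [0.2, 0.0, 0.6]
finger_gap: 0.0006
grip_force: 0.0
[0.16567302 0.03158239 0.59138159] [ 0.49944583 -0.02688833  0.17728336]
```

```bash
python3 -m jog '[[[0,0,0.002,0,0,0,0],[0,0,0.004,0,0,0,0],[0,0,0.004,0,0,0,0]]]'; python3 -m jog '[[[0,0,-0.02,0,0,0,0],[0,0,-0.05,0,0,0,0],[0,0,-0.08,0,0,0,0],[-0.03,-0.02,-0.1,0,0,0,0],[-0.07,-0.05,-0.1,0,0,0,0],[-0.07,-0.09,-0.1,0,0,0,0],[-0.07,-0.12,-0.1,0,0,0,0],[-0.07,-0.12,-0.1,0,0,0,0]]]'; python3 - <<'E'
from h import *
w=snap('wrist','w8.png');s=snap('scene','s8.png')[120:240,190:310,::-1];cv2.imwrite('pics/c8.png',np.hstack([cv2.resize(s,(400,400)),cv2.resize(w[:,:,::-1],(400,400))]))
E
```

```text
clock: 8.7
tcp_pos: [0.5, -0.0271, 0.1763]
orientation: [-0.0, 0.757, 0.653, -0.0]
contact_force: [-8.0, 0.7, 20.6]
finger_gap: 0.0007
grip_force: 10.2
clock: 9.37
tcp_pos: [0.3647, -0.0792, 0.2731]
orientation: [-0.002, 0.758, 0.652, -0.001]
contact_force: [-0.7, 0.7, -0.4]
finger_gap: 0.0006
grip_force: 0.0
```

View pics/c8.png

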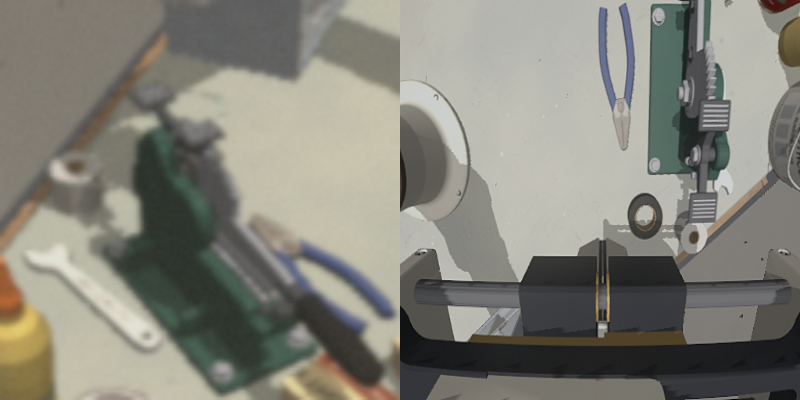

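Both pads are level again, with the nose at (715,115) and the tail at (703,207) in the wrist half. The nose stopped at z = 0.176, its home height. The lever is down and the fingers are clear.

```bash
python3 -c "
from workcell import *
print(hand_in())"
```

```text
the job is handed in; nothing more can be done
None
```

I handed the job in at about 9.5 s of the 48 s: the pictures and force readings show the lever on its stop, the pawl back at its home height and the fingers clear, but no verdict came back. The first lever push went towards the pivot by a sign error, so I redid it at the grip; the highest force I read on the shear was about 35 N.

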